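Reference dip, then surface reading on the sloping grill

ROBOT

A 6-joint arm with a two-finger parallel gripper is mounted at the origin on a cart in front of the work surface, level with it; the furniture and walls round the work are solid. World frame = base frame: x ahead of the robot, y to its left, z up, the work surface at z = 0. Lengths are in m, angles in rad, forces in N, time in s.
With the tool pointing down it reaches from about 0.3 to 0.875 m from the base axis. Payload 6.4 kg.
Tool frame: the origin (TCP) lies at the very end of the fingers, on their centre line; the grasp point (between the pads) lies 19 mm behind it; z points along the fingers, y is the line along which they close (so a half turn about z gives the same grasp; the last joint's range is limited). The gripper opens to 85 mm and grips with 20 to 120 N. Pads are 22 mm wide; open, the fingers measure 114 mm over their backs; the gripper's body (76 mm by 85 mm) begins 54 mm behind the grasp point. The pads swing forward as they close: fully open they stand 13 mm farther back than shut.
Start: joints at [-1.385, 0.181, 1.607, -0, 1.354, -0.206], TCP at [0.22, -0.531, 0.231] pointing down, gripper open.
Joint ranges: [-2.99, 2.99], [-0.89, 2.07], [0.3, 2.58], [-1.14, 4.28], [0, 2.63], [-3.12, 3.12]. Speed limits (rad/s): [2.57, 2.57, 3.01, 3.14, 3.14, 3.14].

INTERFACE

Orientations are given as a unit quaternion [w, x, y, z].
In Python, from bench import ctrl gives the robot as it stands.
- The arm moves only by the tool jog_arm, never from a script. Its argument "series" is a list that holds one entry, the list of rows, each a list of 7 numbers: the shift along the tool's x, y, z in mm, then the turn, a rotation vector about the tool's x, y, z in rad, then the finger opening in mm, from 0 to 85.4. In form: [[[tx, ty, tz, rx, ry, rz, gripper], ...]]. A call has exactly 10 rows; each row shifts and turns the commanded pose from where the row before left it, along the tool's axes as they then stand; what a row does not reach is not made up. A row lasts 1/10 s, in which the tool goes at most 50 mm and 8.59 degrees, less where a joint would pass 70% of its speed; a pose out of reach is approached as far as the arm can. A call with a gripper value outside its range is refused whole. The fingers move at their own pace and stop on an object; the grip force is fixed at half the most. Time passes only in rows, so rows that do not move let the fingers close, or fill a call up. It gives the time, the measured TCP pose, the force, the opening and the grip force at its end, in the units of the state.
- ctrl.get_obs(): the state, without advancing time (a new reading comes with each control period).
- ctrl.camera(name): name is "scene" or "side" or "wrist"; returns a dict with "frame" (400x640x3 uint8, blue, green, red), "z_map" (400x640 float32, m along the optical axis (not along the pixel's ray), 0 where there is no reading), "fx", "fy", "cx", "cy" (pixels), "xyz" and "rotation" of the camera in the world. Camera axes: x right, y down, z forward; pixel columns grow to the right and rows downward; lengths in m; the calibration is good to about 2 mm. A picture is of the moment at which its call begins.
- ctrl.hand_in(): hands the job in; it is judged then, once.
The state is a dict: "time_s": time; "q": joint angles; "dq": joint speeds; "joint_efforts": joint torques, N m; "eef_pos": TCP position; "eef_rot": TCP orientation; "wrist_force": force on the tool from outside, world axes, zero at the start; "torque": the same for the moment, N m; "opening": opening from 0.0 (shut) to 1.0 (fully open); "grasp_force": force on a finger pad.
Only numpy, scipy, OpenCV 4.12 (cv2) and the standard library are available. Lean on these libraries where they do the work, as an engineer would, in place of code of your own. Each camera call takes 0.05 s, during which the arm holds its last target. There are 200 camera calls.

TASK

Take the orange surface thermometer out of its holder and lower its tip briefly into the white ramekin, below the rim, for the reference reading. Then set the tip in the middle of the white ring on the sloping grill plate, with the thermometer square to the plate (not upright), and press lightly so that the sprung brass tip goes in about half of its 12 mm travel, never hard. Finish while still holding it there by its handle, and leave the ramekin and the other things on the worktop where they are.

Things in the scene. Friction and masses are not known exactly. Their poses are not given: they have to be found in the camera images.
- probe: Thermometer, 0.1 kg: upright orange handle 32 x 24 x 95 mm (own x, y, z; grip across the 24 mm), steel stem 9 mm across standing out 45 mm below it, then a sprung brass tip. Origin: centre of the handle's underside; z up the handle (0 to 95 mm); end of the relaxed tip at z = -65 mm. Starts upright in the holder, underside on its top, stem hanging in the hole; lift straight up 75 mm to clear.
- tip (a point): The lower end of the thermometer's brass tip (a ball 8 mm across), on the thermometer's long axis, 65 mm below the handle's underside when relaxed; it moves with the tip.
- plunger (a joint): How far the brass tip is pressed into the stem, in m: 0 relaxed, 0.012 fully in. Its spring takes 0.3 N per mm (1.8 N half way, 3.6 N fully in); beyond that the stem is rigid.
- holder: Grey holder, fixed to the worktop: a round foot 80 mm across and a 46 x 46 mm block, top 85 mm high, with a 13 mm through hole in the middle. Origin: centre of its underside.
- ramekin: White fluted empty ramekin, loose, 78 mm across, 42 mm high; the opening is about 50 mm across inside, the inner floor 6 mm above the worktop. Origin: centre of its underside.
- grill: Black sloping tabletop grill without a lid, fixed, 176 x 196 mm and about 105 mm high at the back, with a steel drip tray in front. Its dark plate slopes down by 18 degrees towards the grill's own -x (its front, towards the robot). Origin: centre of its underside on the worktop; x points to its back, z up.
- spot (a point): Middle of the white ring (28 mm outside, 20 mm inside, white dot in the middle) in the middle of the grill plate, on its top face, 70 mm above the worktop. z: the plate's normal, out of the plate; x: up the slope to the back. The plate is flat round it; edges 8 mm high stand at its left, right and back, 80 mm from the spot.
- mug: Small cream mug with a handle, 64 x 88 x 54 mm, loose bystander. Origin: under it.
- lemon: Yellow lemon, 71 x 53 x 51 mm, loose bystander. Origin: under it.
- teaspoon: Steel teaspoon, 137 x 28 x 13 mm, lying, loose bystander. Origin: under its middle.
- fork: Steel fork, 204 x 28 x 18 mm, lying, loose bystander. Origin: under its middle.
- tin: Yellow tin, 76 mm across, 116 mm high, loose bystander. Origin: under it.

How it is judged:
On the way:
1. the tip of the held thermometer is in the ramekin, below its rim (horizontal distance between tip and ramekin below 0.03 m and height (world z) of tip below 0.034 m and contact force between the fingers and probe above 0.5 N), for 0.2 s.
At the end, for the whole second after the job is handed in: Held still in the fingers: tip within 10 mm of the ring's middle, long axis within 0.15 rad of the plate's normal, tip pressed in 3 to 9.5 mm, 0.6 to 4 N on the grill, under 0.03 m/s; ramekin upright (0.2 rad), within 40 mm of its start (distance between tip and spot below 0.01 m and angle between the z axis of probe and the z axis of spot, either way round below 0.15 rad and value of joint plunger between 0.003 and 0.0095 m and contact force between probe and grill between 0.6 and 4 N and contact force between the fingers and probe above 1 N and linear speed of probe below 0.03 m/s and distance of ramekin from where it was at the start of the episode below 0.04 m and angle between ramekin's own z axis and vertical below 0.2 rad); the arm keeps its last pose, push and grip.
It fails at once if the thermometer is pressed on the grill with more than 10 N (contact force between probe and grill above 10 N).
It fails at once if the thermometer is pushed into the ramekin with more than 10 N (contact force between probe and ramekin above 10 N).
It fails at once if the ramekin is tipped or pushed away by more than 40 mm (distance of ramekin from where it was at the start of the episode above 0.04 m or angle between ramekin's own z axis and vertical above 0.5 rad).
It fails at once if a bystander (mug, lemon, teaspoon, fork or tin) is moved by more than 30 mm (distance of any of mug, lemon, teaspoon, fork, tin from where it was at the start of the episode above 0.03 m).
It also fails if it takes over 51 s, if anything falls off the work surface, if the arm or the gripper's body presses on something with over 40 N, if the wrist force passes 120 N, or if a joint passes its speed limit or range.

## Working session

There is one attempt and no reset: what is moved stays moved. The work goes in short steps, Python scripts to look and compute and a tool call to move; the robot and the scene stay as the last step left them, time stands still between calls to the robot, and variables do not carry over. Pictures are saved under pics/ and viewed, at most 10 in all, crops included, and the job is handed in when it is done.

Besides the shell and the picture viewer there is one more tool, called after "Request:" as name([rows], argument=value, ...), one row to a line, values as JSON. jog_arm: Moves the arm, as the interface text tells. Its arguments: {"type":"object","properties":{"series":{"type":"array"}},"required":["series"]}

```bash
mkdir -p pics; cat > h.py <<'E'
import numpy as np, cv2
from bench import ctrl
from scipy.spatial.transform import Rotation as R
def rot(c):
    r=np.array(c["rotation"],float)
    return r if r.shape==(3,3) else R.from_quat(r[[1,2,3,0]]).as_matrix()
def cloud(c):
    z=c["z_map"]; v,u=np.indices(z.shape)
    p=np.stack([(u-c["cx"])/c["fx"]*z,(v-c["cy"])/c["fy"]*z,z],-1)
    w=p@rot(c).T+np.array(c["xyz"]); w[z==0]=np.nan
    return w
E
python3 - <<'E'
from h import *
o=ctrl.get_obs(); print(o)
for n in("scene","side"):
    c=ctrl.camera(n); cv2.imwrite(f"pics/{n}0.png",c["frame"]); np.save(f"{n}0.npy",cloud(c)); print(n,c["xyz"],c["rotation"],c["fx"])
E
```

```text
{'time_s': 0.0, 'q': array([-1.38531416e+00,  1.81569900e-01,  1.60802261e+00,  9.64529293e-06,
        1.35379240e+00, -2.06309645e-01]), 'dq': array([-0.00129098,  0.00104695,  0.00046671,  0.00202678, -0.00054288,
       -0.00053325]), 'joint_efforts': array([-1.44216036e-03, -4.44880557e+01, -3.51339984e+01, -4.07304997e-04,
        9.18857491e-03, -3.11488350e-05]), 'eef_pos': array([ 0.21946942, -0.5308628 ,  0.23036087]), 'eef_rot': array([-8.96031142e-04,  9.80873488e-01,  1.94644283e-01,  1.40402353e-05]), 'wrist_force': array([-0.84519761,  0.39402731, -0.30274509]), 'torque': array([ 0.03751074, -0.02685556,  0.0179806 ]), 'grasp_force': 0.0, 'opening': 1.0020987813253055}
scene [-0.53195842  0.70855639  0.67849293] [ 0.26061322 -0.38430634  0.74935929 -0.47206996] 404.80043083997293
side [ 0.44802188 -0.82808287  0.74491604] [-0.43985231  0.89759132 -0.02540015  0.01464953] 362.02662007704436
```

View pics/scene0.png

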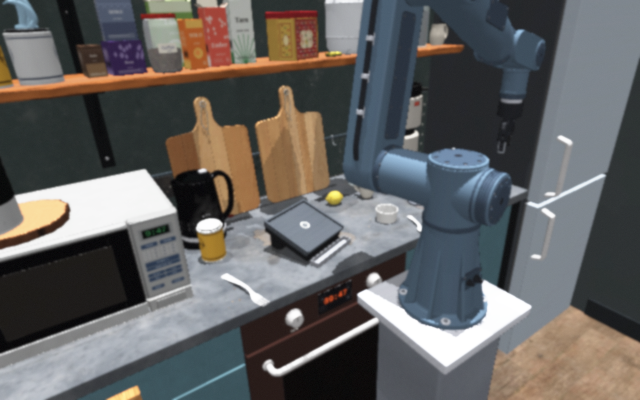

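View pics/side0.png

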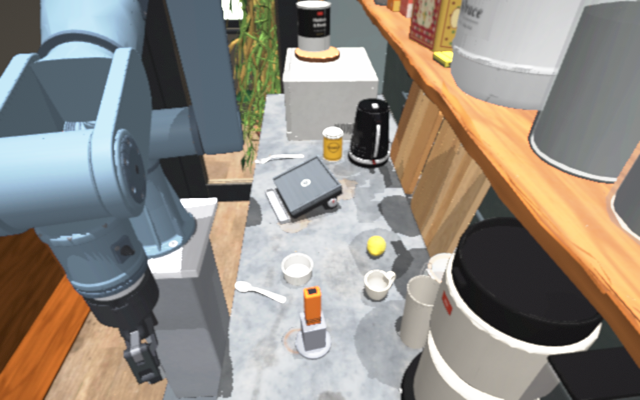

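The side view shows the orange probe at about (313,305) in its holder with the foot at (313,342), the ramekin at (297,268) and the grill ring at (306,183). The scene view shows the ring at (304,225) and the ramekin at (386,213).

```bash
python3 - <<'E'
from h import *
f=cv2.imread("pics/side0.png"); W=np.load("side0.npy")
h=cv2.cvtColor(f,cv2.COLOR_BGR2HSV)
u0=np.zeros(f.shape[:2],bool); u0[280:330,290:335]=1
m=u0&(h[...,0]<18)&(h[...,1]>150)&(W[...,2]>.09)
P=W[m]; print("probe n",len(P),P.min(0),P.max(0)); 
T=P[P[:,2]>.172]; print("top",len(T),T.mean(0),cv2.minAreaRect((T[:,:2]*1000).astype(np.float32)))
print("box",cv2.minAreaRect((P[:,:2]*1000).astype(np.float32)))
# holder block top & foot
s=np.zeros(m.shape,bool); s[300:365,285:340]=1
for lo,hi in((.078,.09),(.003,.02)):
    Q=W[s&(W[...,2]>lo)&(W[...,2]<hi)&~m]; print("holder",lo,len(Q),cv2.minAreaRect((Q[:,:2]*1000).astype(np.float32)))
s[:]=0; s[248:292,275:320]=1
Q=W[s&(W[...,2]>.036)&(W[...,2]<.05)]; print("ram",len(Q),cv2.minEnclosingCircle((Q[:,:2]*1000).astype(np.float32)),Q[:,2].max())
for n,(u,v) in(("side",(306,183)),("scene",(304,225))):
    W2=np.load(n+"0.npy"); g=W2[v-12:v+13,u-14:u+15].reshape(-1,3); g=g[np.isfinite(g[:,0])]
    c=g.mean(0); nn=np.linalg.svd(g-c)[2][2]; nn*=np.sign(nn[2]); print(n,"spot",W2[v,u],nn,np.degrees(np.arccos(nn[2])),np.arctan2(nn[1],nn[0]))
a=cv2.resize(f[275:365,270:360],(540,540),interpolation=cv2.INTER_CUBIC)
b=cv2.resize(f[168:198,291:321],(250,540),interpolation=cv2.INTER_CUBIC)
b=cv2.resize(f[168:198,291:321],(240,240),interpolation=cv2.INTER_CUBIC)
b2=cv2.resize(cv2.imread("pics/scene0.png")[210:240,289:319],(240,240),interpolation=cv2.INTER_CUBIC)
o=np.zeros((540,790,3),np.uint8);o[:,:540]=a;o[:240,545:785]=b;o[250:490,545:785]=b2
cv2.imwrite("pics/crop1.png",o)
E
```

```text
probe n 418 [ 0.43954964 -0.40136217  0.09166426] [ 0.46812093 -0.37724994  0.18438738]
top 73 [ 0.45340492 -0.39404477  0.17870118] ((452.7300720214844, -390.4259948730469), (27.429637908935547, 20.9995174407959), 15.098085403442383)
box ((452.5981140136719, -390.62957763671875), (28.03135871887207, 21.323896408081055), 15.098085403442383)
holder 0.078 263 ((453.7064208984375, -387.44964599609375), (46.20499038696289, 46.99772262573242), 9.0693359375)
holder 0.003 830 ((452.1395568847656, -355.76123046875), (162.7967987060547, 132.73458862304688), 86.89048767089844)
ram 173 ((420.0068359375, -192.27407836914062), 39.93832778930664) 0.04774295440949439
side spot [0.45202784 0.12585358 0.07383199] [-0.29157078 -0.0983134   0.95148355] 17.920652333789477 -2.8163792908919496
scene spot [0.44639237 0.13804731 0.07177673] [-0.28812238 -0.10387371  0.95194314] 17.83487518941969 -2.7955773303821316
```

View pics/crop1.png

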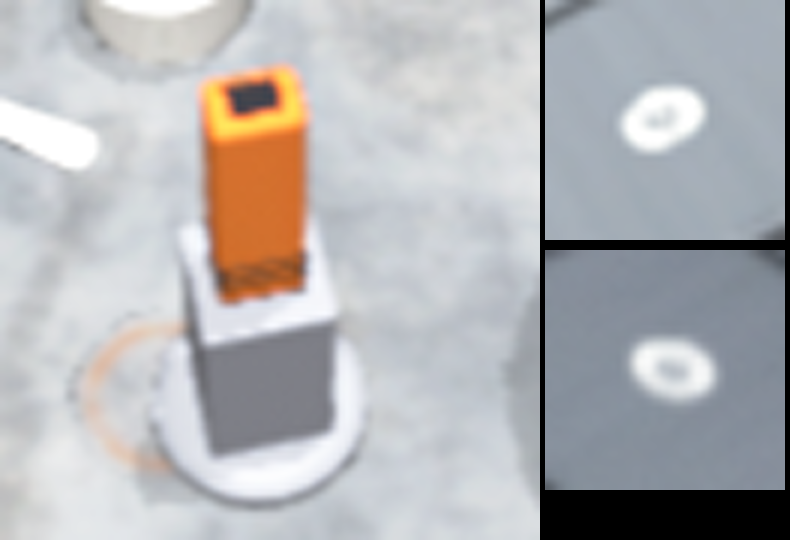

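The crop shows the handle turned about 10–15° from world x. The ring centres read (305.7,182.7) in the side view and (305,224.7) in the scene view. I'm moving above the probe now.

Request:
jog_arm([
  [[30, -5, -3, 0, 0, 0, 85], [30, -5, -3, 0, 0, 0, 85], [30, -5, -3, 0, 0, 0, 85], [30, -5, -3, 0, 0, 0, 85], [30, -5, -3, 0, 0, 0, 85], [30, -5, -3, 0, 0, 0, 85], [30, -5, -3, 0, 0, 0, 85], [30, -4, -3, 0, 0, 0, 85], [30, -3, -3, 0, 0, 0.09, 85], [0, 0, -3, 0, 0, 0.09, 85]],
])

```text
time_s: 1.1
eef_pos: [0.4556, -0.3871, 0.2609]
eef_rot: [-0.001, 0.994, 0.106, 0.0]
wrist_force: [0.5, -0.6, 0.1]
opening: 0.995
grasp_force: 0.0
```

```bash
python3 - <<'E'
from h import *
# two-ray triangulation of spot (static cameras' poses)
L=[]
for n,(u,v) in(("side",(305.5,182.5)),("scene",(304.7,224.5))):
    c=ctrl.camera(n); d=rot(c)@np.array([(u-c["cx"])/c["fx"],(v-c["cy"])/c["fy"],1]); o=np.array(c["xyz"])
    L.append((o,d)); print(n,"at z=.07:",o+d*(.07-o[2])/d[2])
c=ctrl.camera("wrist"); o=ctrl.get_obs(); print(o["time_s"],o["eef_pos"],R.from_quat(o["eef_rot"][[1,2,3,0]]).as_matrix(),o["wrist_force"])
cv2.imwrite("pics/w1.png",c["frame"]); W=cloud(c); np.save("w1.npy",W)
print(c["xyz"],c["fx"])
h=cv2.cvtColor(c["frame"],cv2.COLOR_BGR2HSV)
m=(h[...,0]<18)&(h[...,1]>150)&(W[...,2]>.165)&(W[...,2]<.2)
P=W[m]; print(len(P))
if len(P): print(P[:,2].mean(),cv2.minAreaRect((P[:,:2]*1000).astype(np.float32)))
Q=W[(W[...,2]>.08)&(W[...,2]<.09)]; print(len(Q))
if len(Q): print(cv2.minAreaRect((Q[:,:2]*1000).astype(np.float32)))
E
```

```text
side at z=.07: [0.45049444 0.13419682 0.07      ]
scene at z=.07: [0.45074356 0.13283658 0.07      ]
1.25 [ 0.45318436 -0.38921095  0.26093745] [[ 9.77092273e-01  2.12815565e-01 -4.75256203e-04]
 [ 2.12815717e-01 -9.77092311e-01  2.94376420e-04]
 [-4.01721298e-04 -3.88774915e-04 -9.99999844e-01]] [ 0.51884817 -0.61084235 -0.18067139]
[ 0.51889406 -0.37481661  0.40351446] 291.55139373015817
719
0.17845799324885026 ((455.1581726074219, -386.8452453613281), (29.900075912475586, 21.865055084228516), 11.52712631225586)
2255
((495.8702087402344, -631.3353271484375), (508.8753356933594, 272.0845947265625), 74.37249755859375)
```

View pics/w1.png

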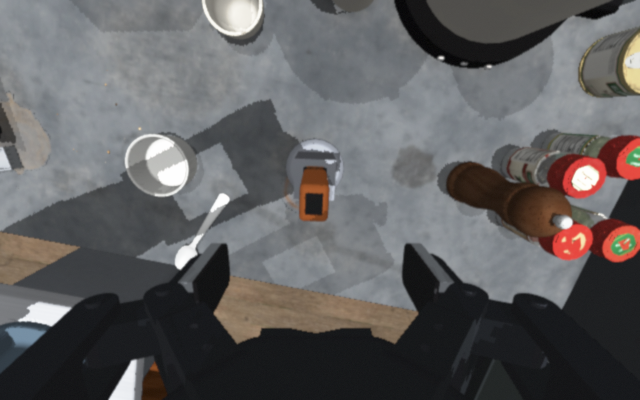

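The wrist view shows the handle top at about (313,200), centred between the fingers, and the ramekin at (162,162). Next: descend, grip and lift.

Request:
jog_arm([
  [[1, -1, 15, 0, 0, 0, 85], [0, 0, 15, 0, 0, 0, 85], [0, 0, 15, 0, 0, 0, 85], [0, 0, 15, 0, 0, 0, 85], [0, 0, 15, 0, 0, 0, 85], [0, 0, 15, 0, 0, 0, 85], [0, 0, 15, 0, 0, 0, 85], [0, 0, 13, 0, 0, 0, 85], [0, 0, 10, 0, 0, 0, 85], [0, 0, 2, 0, 0, 0, 60]],
])

```text
time_s: 2.25
eef_pos: [0.4533, -0.3877, 0.1296]
eef_rot: [-0.001, 0.994, 0.106, -0.001]
wrist_force: [-0.6, 0.0, -0.7]
opening: 0.848
grasp_force: 0.0
```

Request:
jog_arm([
  [[0, 0, 0, 0, 0, 0, 40], [0, 0, 0, 0, 0, 0, 20], [0, 0, 0, 0, 0, 0, 10], [0, 0, 0, 0, 0, 0, 10], [0, 0, 0, 0, 0, 0, 10], [0, 0, 0, 0, 0, 0, 10], [0, 0, 0, 0, 0, 0, 10], [0, 0, 0, 0, 0, 0, 10], [0, 0, 0, 0, 0, 0, 10], [0, 0, 0, 0, 0, 0, 10]],
])

```text
time_s: 3.25
eef_pos: [0.4542, -0.3887, 0.1321]
eef_rot: [0.001, 0.994, 0.106, 0.0]
wrist_force: [0.4, -0.3, 5.9]
opening: 0.269
grasp_force: 63.4
```

Request:
jog_arm([
  [[0, 0, -4, 0, 0, 0, 10], [0, 0, -8, 0, 0, 0, 10], [0, 0, -12, 0, 0, 0, 10], [0, 0, -12, 0, 0, 0, 10], [0, 0, -12, 0, 0, 0, 10], [0, 0, -12, 0, 0, 0, 10], [0, 0, -12, 0, 0, 0, 10], [0, 0, -12, 0, 0, 0, 10], [0, 0, -6, 0, 0, 0, 10], [0, 0, 0, 0, 0, 0, 10]],
])

```text
time_s: 4.25
eef_pos: [0.4543, -0.3888, 0.2227]
eef_rot: [0.001, 0.994, 0.106, 0.001]
wrist_force: [-0.1, -0.1, -1.1]
opening: 0.275
grasp_force: 62.7
```

```bash
python3 - <<'E'
from h import *
o=ctrl.get_obs(); T=R.from_quat(o["eef_rot"][[1,2,3,0]]); print(o["time_s"],o["eef_pos"],T.as_matrix(),o["wrist_force"],o["opening"]*85.4,o["grasp_force"])
c=ctrl.camera("side"); f=c["frame"]; W=cloud(c); np.save("side1.npy",W)
u=rot(c).T@(o["eef_pos"]-[0,0,.05]-np.array(c["xyz"])); u,v=int(c["fx"]*u[0]/u[2]+c["cx"]),int(c["fy"]*u[1]/u[2]+c["cy"]); print(u,v)
x0,y0=max(u-50,0),max(v-60,0); cr=f[y0:y0+100,x0:x0+120]; print(x0,y0)
cv2.imwrite("pics/s2.png",cv2.resize(cr,None,fx=5,fy=5,interpolation=cv2.INTER_CUBIC))
c=ctrl.camera("wrist"); W=cloud(c)
Q=W[120:210,110:215].reshape(-1,3); 
cv2.imwrite("pics/w2.png",c["frame"])
Q=W.reshape(-1,3); Q=Q[(abs(Q[:,2]-.042)<.005)&(np.hypot(Q[:,0]-.42,Q[:,1]+.192)<.06)]; print("ram",len(Q),cv2.minEnclosingCircle((Q[:,:2]*1000).astype(np.float32)) if len(Q) else 0)
E
```

```text
4.25 [ 0.45427035 -0.38884556  0.22267969] [[ 9.77655441e-01  2.10209415e-01  1.35680830e-03]
 [ 2.10211577e-01 -9.77654409e-01 -1.71758146e-03]
 [ 9.65437827e-04  1.96441967e-03 -9.99997604e-01]] [-0.10726377 -0.12814666 -1.13480427] 23.456966949131964 62.737390995025635
311 294
261 234
ram 877 ((420.1493835449219, -192.42001342773438), 39.60551452636719)
```

View pics/s2.png

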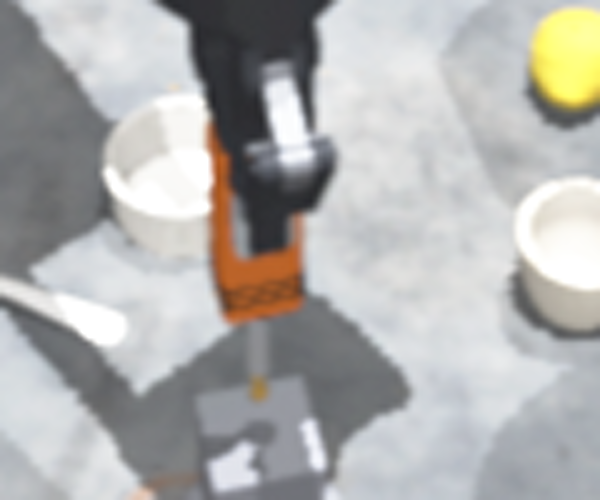

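The side view shows the probe firmly held, its stem and brass tip at crop (259,388), clear of the holder block. Next it goes over the ramekin at (0.420, -0.192) and dips.

Request:
jog_arm([
  [[1, -10, 0, 0, 0, 0, 10], [1, -20, 0, 0, 0, 0, 10], [1, -25, 0, 0, 0, 0, 10], [1, -25, 0, 0, 0, 0, 10], [1, -25, 0, 0, 0, 0, 10], [1, -25, 0, 0, 0, 0, 10], [1, -25, 0, 0, 0, 0, 10], [1, -25, 0, 0, 0, 0, 10], [0, -19, 0, 0, 0, 0, 10], [0, 0, 0, 0, 0, 0, 10]],
])

```text
time_s: 5.35
eef_pos: [0.4191, -0.1896, 0.2208]
eef_rot: [-0.001, 0.994, 0.107, -0.0]
wrist_force: [-0.4, 0.4, -1.4]
opening: 0.276
grasp_force: 62.6
```

```bash
python3 - <<'E'
from h import *
o=ctrl.get_obs(); T=R.from_quat(o["eef_rot"][[1,2,3,0]]).as_matrix(); print(o["eef_pos"],T[:,2],o["wrist_force"])
t=o["eef_pos"]+T[:,2]*.112; print("tip",t)
for n in("side","scene"):
    c=ctrl.camera(n); f=c["frame"]
    h=cv2.cvtColor(f,cv2.COLOR_BGR2HSV); W=cloud(c)
    p=rot(c).T@(t-np.array(c["xyz"])); u,v=c["fx"]*p[0]/p[2]+c["cx"],c["fy"]*p[1]/p[2]+c["cy"]; print(n,u,v)
    m=(h[...,0]<18)&(h[...,1]>150)&(np.linalg.norm(W-t,axis=-1)<.19); P=W[m]; print(len(P))
    if len(P): print(P.min(0),P.max(0),P.mean(0))
    x0,y0=int(u)-30,int(v)-45
    cr=cv2.resize(f[y0:y0+60,x0:x0+60],(390,390),interpolation=cv2.INTER_CUBIC); print(x0,y0)
    if n=="side": a=cr
cv2.imwrite("pics/s3.png",np.hstack([a,cr]))
E
```

```text
[ 0.41907946 -0.18955516  0.22077054] [-9.23882666e-04  1.24882365e-03 -9.99998793e-01] [-0.36303688  0.35020816 -1.37037593]
tip [ 0.41897599 -0.18941529  0.10877068]
side 294.990946117015 245.44819872319323
194
[ 0.40279284 -0.21603351  0.17726486] [ 0.43504934 -0.1919051   0.28768314] [ 0.41779146 -0.20071511  0.21028315]
264 200
scene 387.5029685344172 191.28137635280322
50
[ 0.40170545 -0.19885044  0.22615816] [ 0.41697581 -0.17903974  0.26975953] [ 0.40632176 -0.18854944  0.25122297]
357 146
```

View pics/s3.png

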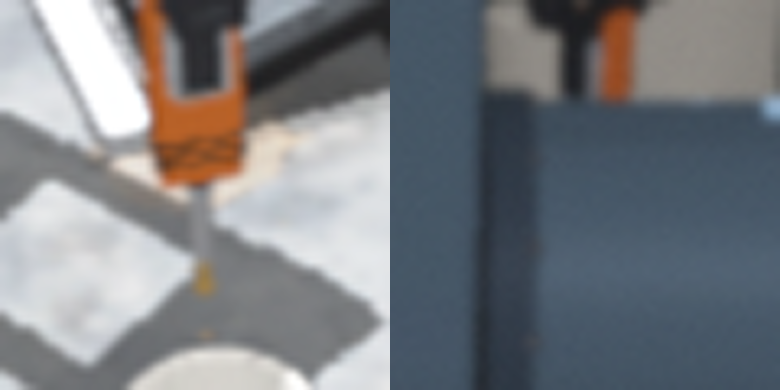

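The side view puts the brass tip end at (295,245), just where predicted, so the tip model (112 mm beyond the TCP) holds. Dipping now.

Request:
jog_arm([
  [[0, 2, 10, 0, 0, 0, 10], [0, 0, 12, 0, 0, 0, 10], [0, 0, 14, 0, 0, 0, 10], [0, 0, 14, 0, 0, 0, 10], [0, 0, 14, 0, 0, 0, 10], [0, 0, 12, 0, 0, 0, 10], [0, 0, 8, 0, 0, 0, 10], [0, 0, 3, 0, 0, 0, 10], [0, 0, 0, 0, 0, 0, 10], [0, 0, 0, 0, 0, 0, 10]],
])

```text
time_s: 6.45
eef_pos: [0.4206, -0.1944, 0.1347]
eef_rot: [0.0, 0.994, 0.106, 0.0]
wrist_force: [0.5, -0.6, -1.2]
opening: 0.268
grasp_force: 62.6
```

Request:
jog_arm([
  [[0, 0, 0, 0, 0, 0, 10], [0, 0, 0, 0, 0, 0, 10], [0, 0, 0, 0, 0, 0, 10], [0, 0, -8, 0, 0, 0, 10], [0, 0, -16, 0, 0, 0, 10], [0, 0, -20, 0, 0, 0, 10], [0, 0, -20, 0, 0, 0, 10], [0, 0, -20, 0, 0, 0, 10], [0, 0, -20, 0, 0, 0, 10], [0, 0, -20, 0, 0, 0, 10]],
])

```text
time_s: 7.45
eef_pos: [0.4202, -0.194, 0.2599]
eef_rot: [0.0, 0.994, 0.106, 0.0]
wrist_force: [0.1, -0.6, -0.8]
opening: 0.271
grasp_force: 62.6
```

```bash
cat > plan.py <<'E'
from h import *
# error from the present tool pose to tip at height d above spot, tool z = -normal, in tool axes
S=np.array([.4506,.1335,.070]); n=np.array([-.290,-.101,0]); n=np.r_[n[:2]/np.linalg.norm(n[:2])*np.sin(np.radians(18)),np.cos(np.radians(18))]
def plan(d,L=.112):
    o=ctrl.get_obs(); T=R.from_quat(o["eef_rot"][[1,2,3,0]]); z=T.as_matrix()[:,2]
    w=np.cross(z,-n); s=np.linalg.norm(w); w=w/s*np.arcsin(s) if s>1e-9 else w
    goal=S+n*(d+L)
    print("t",o["time_s"],"F",o["wrist_force"],"pos",o["eef_pos"],"tip",o["eef_pos"]+L*z)
    print("goal TCP",goal,"shift now(mm)",T.inv().apply(goal-o["eef_pos"])*1e3,"turn",T.inv().apply(w))
    T2=R.from_rotvec(w)*T; print("shift in turned axes",T2.inv().apply(goal-o["eef_pos"])*1e3, "off-normal",s)
E
python3 -c "
from plan import *
plan(.05)
print(n)"
```

```text
t 7.45 F [ 0.06809524 -0.61055224 -0.81306536] pos [ 0.42024929 -0.19401697  0.25987423] tip [ 0.42031771 -0.19407704  0.14787427]
goal TCP [0.40332438 0.11703504 0.22407116] shift now(mm) [  48.85738181 -307.67746036   35.6258908 ] turn [3.92467579e-02 3.11295277e-01 2.28218124e-20]
shift in turned axes [  33.73624922 -305.77105357   60.72557742] off-normal 0.3086368215382449
[-0.29182481 -0.10163554  0.95105652]
```

Request:
jog_arm([
  [[5, -25, 0, 0, 0, 0, 10], [6, -35, 0, 0, 0, 0, 10], [6, -40, 0, 0, 0, 0, 10], [6, -40, 0, 0, 0, 0, 10], [6, -40, 0, 0, 0, 0, 10], [6, -40, 0, 0, 0, 0, 10], [6, -40, 0, 0, 0, 0, 10], [5, -30, 0, 0, 0, 0, 10], [3, -18, 0, 0, 0, 0, 10], [0, 0, 0, 0, 0, 0, 10]],
])

```text
time_s: 8.45
eef_pos: [0.403, 0.1193, 0.259]
eef_rot: [-0.0, 0.994, 0.107, 0.0]
wrist_force: [0.5, -0.6, -1.1]
opening: 0.275
grasp_force: 62.6
```

Request:
jog_arm([
  [[0, 0, 0, 0.004, 0.031, 0, 10], [0, 0, 0, 0.005, 0.04, 0, 10], [0, 0, 0, 0.005, 0.04, 0, 10], [0, 0, 0, 0.005, 0.04, 0, 10], [0, 0, 0, 0.005, 0.04, 0, 10], [0, 0, 0, 0.005, 0.04, 0, 10], [0, 0, 0, 0.005, 0.04, 0, 10], [0, 0, 0, 0.005, 0.04, 0, 10], [0, 0, 0, 0, 0, 0, 10], [0, 0, 0, 0, 0, 0, 10]],
])

```text
time_s: 9.45
eef_pos: [0.4035, 0.1163, 0.2586]
eef_rot: [-0.035, 0.982, 0.103, 0.152]
wrist_force: [0.1, -0.3, -0.8]
opening: 0.272
grasp_force: 62.8
```

```bash
python3 -c "
from plan import *
plan(.02)"
```

```text
t 9.45 F [ 0.13527164 -0.27047895 -0.84748519] pos [0.40347796 0.11632912 0.25859304] tip [0.43616875 0.1275935  0.15206405]
goal TCP [0.41207912 0.12008411 0.19553946] shift now(mm) [-10.58042302   0.54299545  62.861704  ] turn [1.05122161e-03 1.80040801e-04 3.01512144e-18]
shift in turned axes [-10.59174046   0.60907572  62.85919254] off-normal 0.0010665276019683602
```

Request:
jog_arm([
  [[-1, 0, 6, 0, 0, 0, 10], [-2, 1, 9, 0, 0, 0, 10], [-2, 0, 10, 0, 0, 0, 10], [-2, 0, 10, 0, 0, 0, 10], [-2, 0, 10, 0, 0, 0, 10], [-2, 0, 9, 0, 0, 0, 10], [0, 0, 6, 0, 0, 0, 10], [0, 0, 3, 0, 0, 0, 10], [0, 0, 0, 0, 0, 0, 10], [0, 0, 0, 0, 0, 0, 10]],
])

```text
time_s: 10.45
eef_pos: [0.412, 0.1207, 0.1953]
eef_rot: [-0.036, 0.982, 0.104, 0.152]
wrist_force: [-0.9, -0.6, -1.9]
opening: 0.273
grasp_force: 62.8
```

```bash
python3 - <<'E'
from plan import *
plan(.0)
o=ctrl.get_obs(); z=R.from_quat(o["eef_rot"][[1,2,3,0]]).as_matrix()[:,2]; t=o["eef_pos"]+.112*z
out=[]
for nm,(uu,vv) in(("side",(306,180)),("scene",(305,220)),("wrist",(0,0))):
    c=ctrl.camera(nm); f=c["frame"]
    for p in (t,S):
        q=rot(c).T@(p-np.array(c["xyz"])); print(nm,c["fx"]*q[0]/q[2]+c["cx"],c["fy"]*q[1]/q[2]+c["cy"])
    if nm=="wrist": uu,vv=int(c["fx"]*q[0]/q[2]+c["cx"]),int(c["fy"]*q[1]/q[2]+c["cy"])
    k=16 if nm!="wrist" else 35
    vv=np.clip(vv,k,399-k); print("crop0",uu-k,vv-k,"scale",260/(2*k))
    out.append(cv2.resize(f[vv-k:vv+k,uu-k:uu+k],(260,260),interpolation=cv2.INTER_CUBIC))
cv2.imwrite("pics/p1.png",np.hstack(out))
E
```

```text
t 10.45 F [-0.91098882 -0.55468864 -1.91233964] pos [0.41197637 0.12065744 0.19527892] tip [0.44462467 0.13205848 0.08875143]
goal TCP [0.41791562 0.12211682 0.17651833] shift now(mm) [ 0.07009114  0.57603745 19.72377567] turn [-2.22056990e-04  2.94251584e-04  4.82099110e-18]
shift in turned axes [ 0.06428737  0.57165763 19.72392286] off-normal 0.00036863707798182515
side 303.52982270706144 178.14178899591667
side 305.5370339958831 182.62265708726005
crop0 290 164 scale 8.125
scene 305.63814653532285 219.90769675697237
scene 304.54662668740445 224.57754783522572
crop0 289 204 scale 8.125
wrist 315.43384648824525 194.5998089775383
wrist 316.0535606842116 189.34455860585024
crop0 281 154 scale 3.7142857142857144
```

View pics/p1.png

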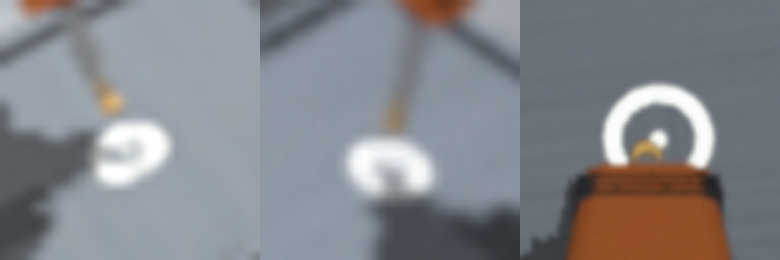

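The wrist crop shows the dot at about (318,191), roughly 1.5 mm from the prediction towards tool +y. The tip is where expected, so I'm approaching to near contact with a small correction.

Request:
jog_arm([
  [[0, 1, 3, 0, 0, 0, 10], [0, 0, 4, 0, 0, 0, 10], [0, 0, 3, 0, 0, 0, 10], [0, 0, 3, 0, 0, 0, 10], [0, 0, 1, 0, 0, 0, 10], [0, 0, 0, 0, 0, 0, 10], [0, 0, 0, 0, 0, 0, 10], [0, 0, 0, 0, 0, 0, 10], [0, 0, 0, 0, 0, 0, 10], [0, 0, 0, 0, 0, 0, 10]],
])

```text
time_s: 11.6
eef_pos: [0.4161, 0.1211, 0.1817]
eef_rot: [-0.036, 0.982, 0.104, 0.152]
wrist_force: [0.6, -0.2, -1.0]
opening: 0.27
grasp_force: 62.8
```

```bash
cat > avg.py <<'E'
from plan import *
F=[];D=[];X=[]
for i in range(10):
    ctrl.camera("side"); o=ctrl.get_obs(); Rm=R.from_quat(o["eef_rot"][[1,2,3,0]]).as_matrix()
    F.append(o["wrist_force"]@n); t=o["eef_pos"]+.112*Rm[:,2]-S; D.append(t@n*1e3); X.append(Rm.T@t*1e3)
print("t",o["time_s"],"F.n",np.mean(F),np.std(F),"gap mm",np.mean(D),np.std(D),"tip-spot in tool",np.mean(X,0))
E
python3 avg.py
```

```text
t 12.1 F.n -1.3844703865087056 0.4046126243500009 gap mm 5.519143481462843 0.02362749037681838 tip-spot in tool [-0.47300463  0.33305098 -5.51891603]
```

Request:
jog_arm([
  [[0, 1, 2, 0, 0, 0, 10], [0, 0, 1, 0, 0, 0, 10], [0, 0, 1, 0, 0, 0, 10], [0, 0, 1, 0, 0, 0, 10], [0, 0, 1, 0, 0, 0, 10], [0, 0, 1, 0, 0, 0, 10], [0, 0, 1, 0, 0, 0, 10], [0, 0, 0, 0, 0, 0, 10], [0, 0, 0, 0, 0, 0, 10], [0, 0, 0, 0, 0, 0, 10]],
])

```text
time_s: 13.1
eef_pos: [0.4185, 0.121, 0.174]
eef_rot: [-0.036, 0.982, 0.104, 0.152]
wrist_force: [-0.7, 0.3, -1.3]
opening: 0.271
grasp_force: 62.8
```

```bash
python3 avg.py
```

```text
t 13.6 F.n -0.37168945945851317 0.393690653671072 gap mm -2.484895772613226 0.020994156348357777 tip-spot in tool [-0.48718664  1.32660773  2.48480659]
```

Request:
jog_arm([
  [[0, 0, 1, 0, 0, 0, 10], [0, 0, 1, 0, 0, 0, 10], [0, 0, 1, 0, 0, 0, 10], [0, 0, 0, 0, 0, 0, 10], [0, 0, 0, 0, 0, 0, 10], [0, 0, 0, 0, 0, 0, 10], [0, 0, 0, 0, 0, 0, 10], [0, 0, 0, 0, 0, 0, 10], [0, 0, 0, 0, 0, 0, 10], [0, 0, 0, 0, 0, 0, 10]],
])

```text
time_s: 14.6
eef_pos: [0.4194, 0.1213, 0.1711]
eef_rot: [-0.036, 0.982, 0.104, 0.152]
wrist_force: [0.1, 0.2, 1.1]
opening: 0.271
grasp_force: 62.8
```

```bash
python3 avg.py; python3 - <<'E'
from plan import *
out=[]
for nm,(uu,vv),k in(("side",(305,178),20),("scene",(305,218),20),("wrist",(316,192),35)):
    c=ctrl.camera(nm); out.append(cv2.resize(c["frame"][vv-k:vv+k,uu-k:uu+k],(260,260),interpolation=cv2.INTER_CUBIC))
cv2.imwrite("pics/p2.png",np.hstack(out))
E
```

```text
t 15.1 F.n 0.5643301859637615 0.5365272598516657 gap mm -5.504295020879711 0.007883225422779762 tip-spot in tool [-0.4852105   1.33294621  5.50420416]
```

View pics/p2.png

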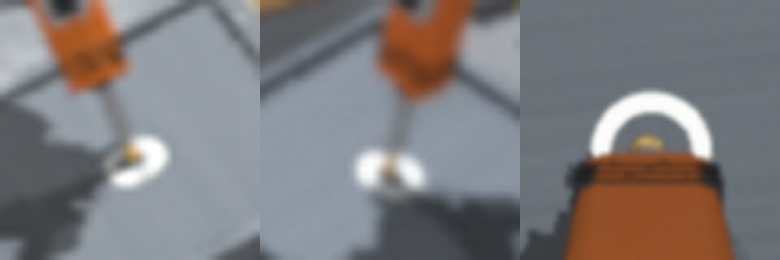

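The tip sits inside the ring in all three views, for example at side crop (132,155). The force rose by about 1.9 N, which means about 6 mm of travel, so I'm handing in.

```bash
python3 -c "
from bench import ctrl
print(ctrl.hand_in())"
```

```text
the job is handed in; nothing more can be done
None
```

The job is handed in at about 15 s, result not reported: after a dip in the ramekin, the thermometer is held square to the grill plate with its tip in the ring, pressed in about 6 mm (about 1.9 N, from the wrist force).

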